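# Hang the pail on the screw-jar carousel, bring the tall jar to the front and hold it

### The job

Set up the screw-jar carousel for picking: first hang the little steel pail by its wire bail on the carousel's hook and let go of it, then turn the turntable until the one tall jar stands at the front, in line with the pointer on the base. The turntable runs freely, so finish while still holding it still there with the gripper: do not let go at the end. Leave the tape roll, the pliers and the screwdriver beside it where they lie.

Things in the scene. Friction and masses are not known exactly. Their poses are not given: they have to be found in the camera images.
- station: fixed dark steel base of the carousel: disc 250 mm across, 12 mm thick, with a side arm 55 mm wide reaching to y = -210 mm that carries the hook. Origin: centre of the underside, on the turntable's axis. Its -x is the front: a steel pointer fin (14 x 6 mm, top 38 mm high) stands on the rim at x = -116 mm. May be turned by up to 0.2 rad
- front_spot (a point): point fixed to the station, 70 mm from the turntable's axis towards the pointer and 147 mm above the bench: where the centre of the tall jar's lid top is when that jar stands at the front
- turntable: wooden turntable, 212 mm across, top 32 mm above the bench, turning endlessly and freely (0.01 N m) about its vertical axis, 20 mm above the station's origin; coasts when let go. Five jars fixed on it, 72 degrees apart, 70 mm from the axis: four short (tops 92 mm above the bench), one tall, on its -x side. Axes match the station's when the tall jar is at the front. Centre knob 87 mm high
- tall_jar_top (a point): centre of the tall jar's lid top, 147 mm above the bench, 70 mm from the turntable's axis. Jars are milky grey, 42 mm across, aluminium lids 45 mm across and 20 mm high. The top 50 mm of the tall jar stand free above the short ones: grip from above at any yaw. At the start it is at least 1 rad from the front, on any side
- hook: steel hook fixed to the station: 8 mm post and an 8 mm round arm running level from its top towards the station's -x, turned up at the end. Origin: foot of the post, 12 mm above the bench; axes as the station's. Upper side of the arm 118 mm above this origin (130 mm above the bench); upturned tip at x = -78 to -86 mm, its top 12 mm above the arm's upper side
- hook_seat (a point): point on the upper side of the hook's level arm, 50 mm from the post's axis and 32 mm from the middle of the upturned tip, 130 mm above the bench: where the pail's bail should hang
- pail: small loose steel pail, about 0.15 kg: cup 56 mm across, 50 mm high, with a stiff upright wire bail (6 mm wire) in the pail's y-z plane and a wooden grip on top. Origin: centre of the underside, z up. The opening under the bail is 48 mm wide, free from z = 50 to 97 mm in the middle; the hook goes through it along the pail's x axis (either way round)
- pail_bail (a point): underside of the middle of the pail's bail, 97 mm above the pail's underside: the point that rests on the hook's arm when hung
- pail_grip (a point): point on the axis of the pail's upright wooden grip (18 mm in diameter, from z = 102 to 136 mm over the pail's underside), at z = 122 mm: grip it here from above, at any yaw
- tape_roll: bystander: roll of masking tape lying flat, 104 mm in diameter, 25 mm high, origin at the centre of its underside
- pliers: bystander: pliers lying flat, 59 x 185 x 12 mm, long axis y, origin at the centre of the underside
- screwdriver: bystander: short screwdriver lying flat, 28 x 169 x 30 mm, long axis y, origin at the centre of the underside
There are look-alikes about, which are no part of the job. Leave any pink or purple look-alike of the pail alone.

How it is judged:
By the outcome, as a careful person would: the job done as asked, in the order asked, and still so for the second after the job is handed in, while the arm keeps its last pose, push and grip.
It also fails if it takes over 72 s, if anything falls off the work surface, if the arm or the gripper's body presses on something with over 40 N, if the wrist force passes 120 N, or if a joint passes its speed limit or range.

### The arm

A 6-joint arm with a two-finger parallel gripper is mounted at the origin on a cart in front of the work surface, level with it; the furniture and walls round the work are solid. World frame = base frame: x ahead of the robot, y to its left, z up, the work surface at z = 0. Lengths are in mm, angles in rad, forces in N, time in s.
With the tool pointing down it reaches from about 275 to 825 mm from the base axis. Payload 4.9 kg.
Tool frame: the origin (TCP) lies at the very end of the fingers, on their centre line; the grasp point (between the pads) lies 19 mm behind it; z points along the fingers, y is the line along which they close (so a half turn about z gives the same grasp; the last joint's range is limited). The gripper opens to 85 mm and grips with 20 to 120 N. Pads are 22 mm wide; open, the fingers measure 114 mm over their backs; the gripper's body (76 mm by 85 mm) begins 54 mm behind the grasp point. The pads swing forward as they close: fully open they stand 13 mm farther back than shut.
Start: joints at [1.075, 0.326, -0.193, 1.052, 0, 1.437], TCP at [194.673, 514.413, 231.281] pointing down, gripper open.
Joint ranges: [-2.65, 2.65], [-0.97, 1.79], [-1.3, 1.35], [-1.93, 2.1], [-1.47, 1.37], [-3.14, 3.14]. Speed limits (rad/s): [2.57, 2.57, 3.14, 3.14, 3.14, 3.14].

### API

Orientations are given as [roll, pitch, yaw] about the fixed x, y, z axes, in that order (R = Rz(yaw) Ry(pitch) Rx(roll)).
In Python, from bench import bot, solve_ik, imaging gives the robot as it stands. Calls block until the motion is done:
- bot.move_ptp(position, orientation): joint-space move of the TCP to a pose.
- bot.movel(position, rot=None, max_speed=150, threshold=None): straight line of the TCP; rot=None keeps the orientation; max_speed is the mean speed in mm/s. With threshold (N) it stops when the force on the tool has changed by that much, and returns True; else False.
- bot.move_j(angles): joint-space move.
- bot.grip(opening, effort=None): opening from 0.0 (shut) to 1.0 (fully open); effort is the grip in N (None keeps the last); returns when the fingers have stopped.
- bot.dwell(seconds).
- solve_ik(position, orientation): joint angles nearest the present ones, or None.
- bot.get_state(): the state.
- imaging.capture(name): name is "scene" or "side" or "wrist"; returns the picture (384x512x3 uint8, blue, green, red); there is no depth.
- imaging.camera_model(name): a dict with "K" (3x3 intrinsics, pixels), "k1" (the pictures are not rectified: a ray, as slopes to the right and down, at radius r is drawn at 1 + k1 r^2 times it, then the intrinsics apply), "position" and "rotation" of the camera in the world. Camera axes: x right, y up, looking along -z (the intrinsics and any distortion apply to the point x, -y, -z); pixel columns grow to the right and rows downward; lengths in mm; the calibration is good to about 2 mm. A picture is of the moment at which its call begins: read the wrist's pose just before it. camera_model takes no time and is no camera call; for the wrist camera it gives the pose at the moment of the call.
A pose or a line that the arm cannot do raises bot.IKError and nothing moves.
- bot.sign_off(): hands the job in; it is judged then, once.
The state is a dict: "t": time; "qpos": joint angles; "joint_velocities": joint speeds; "effort": joint torques, N m; "tcp_pos": TCP position; "orientation": TCP orientation; "contact_force": force on the tool from outside, world axes, zero at the start; "wrist_torque": the same for the moment, N m; "opening": opening from 0.0 (shut) to 1.0 (fully open); "gripper_force": force on a finger pad.
Only numpy, scipy, OpenCV 4.12 (cv2) and the standard library are available. Lean on these libraries where they do the work, as an engineer would, in place of code of your own. Each camera call takes 0.05 s, during which the arm holds its last target. There are 200 camera calls.

## Working session

There is one attempt and no reset: what is moved stays moved. The work goes in short steps, each a Python script; the robot and the scene stay as the last script left them, time stands still between calls to the robot, and variables do not carry over. Pictures are saved under pics/ and viewed, at most 12 in all, crops included, and the job is handed in when it is done.

```bash
mkdir -p pics; ls; python3 - <<'E'
from bench import bot, imaging
import cv2,numpy as np
a=imaging.capture("scene");b=imaging.capture("side")
cv2.imwrite("pics/raw_scene.png",a);cv2.imwrite("pics/raw_side.png",b)
cv2.imwrite("pics/s1.png",cv2.resize(a,(800,600),interpolation=cv2.INTER_CUBIC));cv2.imwrite("pics/d1.png",cv2.resize(b,(800,600),interpolation=cv2.INTER_CUBIC))
for n in("scene","side"):
  m=imaging.camera_model(n);print(n,m)
E
```

```text
pics
scene {'K': array([[382.52550279,   0.        , 255.06144536],
       [  0.        , 382.52550279, 186.40981835],
       [  0.        ,   0.        ,   1.        ]]), 'k1': -0.029253445588091037, 'position': array([-180.42147393, -520.82582813, 1127.06522569]), 'rotation': array([ 7.15911067e-01, -6.40521058e-04, -8.45370468e-01])}
side {'K': array([[424.03726512,   0.        , 258.50175639],
       [  0.        , 424.03726512, 192.78001928],
       [  0.        ,   0.        ,   1.        ]]), 'k1': 0.023803500977351184, 'position': array([-138.82787586, 1282.64673232,  715.18636969]), 'rotation': array([ 1.15208949, -0.00624727, -2.68313665])}
```

View pics/s1.png

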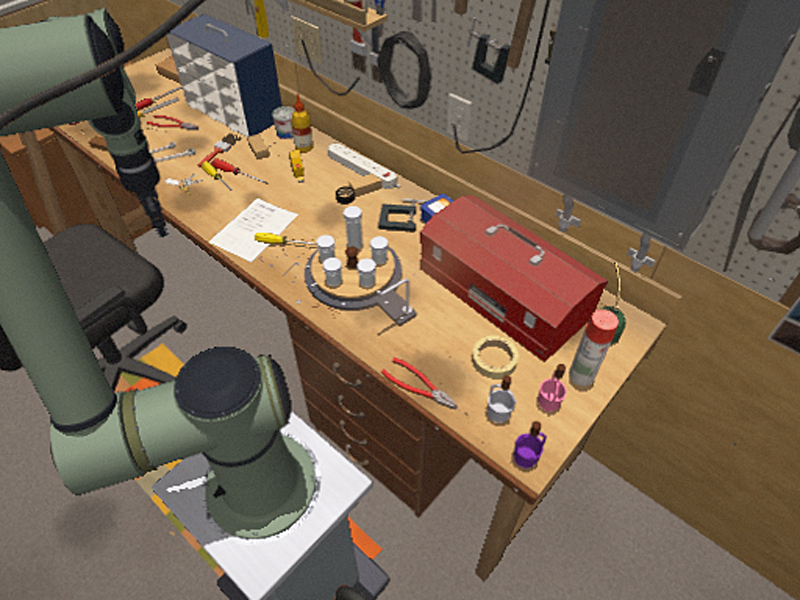

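View pics/d1.png

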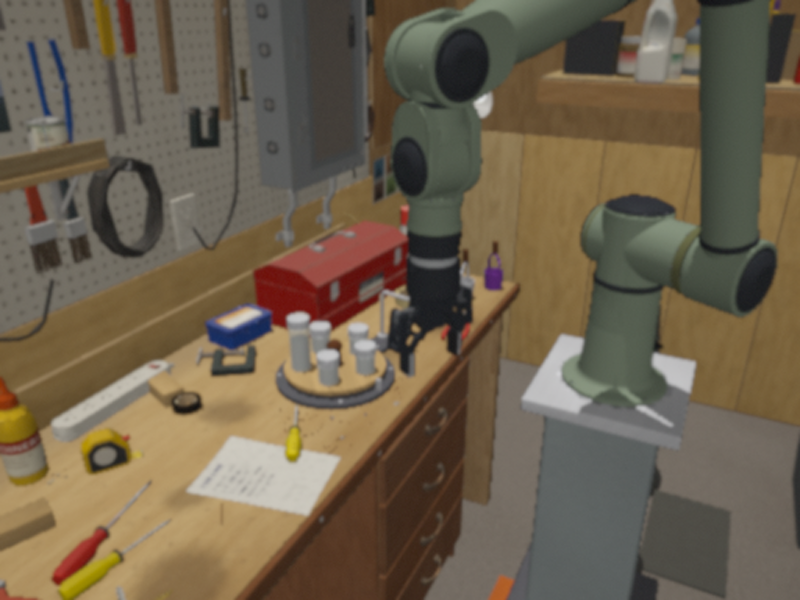

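The scene view shows three pails: steel-grey at (500,403), pink at (551,393) and purple at (528,447). The grey one fits "steel". The carousel is at (352,270), its tall jar at (353,228) and the hook at about (400,300). I'll enlarge both areas to confirm.

```bash
cat > h.py <<'E'
import numpy as np,cv2
from scipy.spatial.transform import Rotation as R
from bench import bot, solve_ik, imaging
def _m(m): return (imaging.camera_model(m) if isinstance(m,str) else m)
def ray(m,u,v):
    m=_m(m); D=np.array([m["k1"],0,0,0,0.])
    # radial polynomial is the OpenCV k1 model
    p=cv2.undistortPointsIter(np.array([[[u,v]]],float),m["K"],D,None,None,(3,50,1e-12))[0,0]
    return np.array(m["position"]),R.from_euler("xyz",m["rotation"]).apply([p[0],-p[1],-1])
def onplane(m,u,v,z):
    o,d=ray(m,u,v); return o+d*(z-o[2])/d[2]
def proj(m,P):
    m=_m(m); q=R.from_euler("xyz",m["rotation"]).inv().apply(np.atleast_2d(P)-m["position"])
    x=np.c_[q[:,0]/-q[:,2],-q[:,1]/-q[:,2]]; x*=1+m["k1"]*(x**2).sum(1,keepdims=True)
    return x@m["K"][:2,:2].T+m["K"][:2,2]
E
python3 - <<'E'
from h import *
a=cv2.imread("pics/raw_scene.png")
c1=cv2.resize(a[125:215,190:280],(540,540),interpolation=cv2.INTER_CUBIC)
c2=cv2.resize(a[235:305,300:365],None,fx=4,fy=4,interpolation=cv2.INTER_CUBIC)
o=np.zeros((540,800,3),np.uint8);o[:,:540]=c1;o[:280,540:800]=c2
cv2.imwrite("pics/crop1.png",o)
for nm,u,v,z in[("tall",353,213,147),("s1",326,242,92),("s2",333,267,92),("s3",366,266,92),("s4",378,243,92),("knob",352,251,87),("grip",505,384,122),("pailbase",500,415,0)]:
  print(nm,onplane("scene",u/1.5625,v/1.5625,z).round())
E
```

```text
tall [574. 297. 147.]
s1 [495. 317.  92.]
s2 [447. 243.  92.]
s3 [502. 187.  92.]
s4 [578. 219.  92.]
knob [519. 251.  87.]
grip [ 432. -258.  122.]
pailbase [ 436. -263.    0.]
```

View pics/crop1.png

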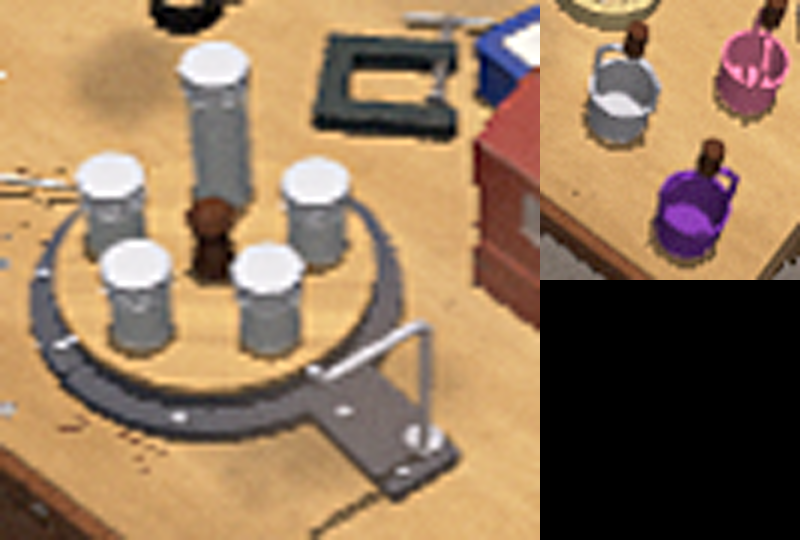

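The crop confirms it: the grey steel pail is at (620,100) with its grip at (635,40). The hook's post foot is at crop (425,435), its bend at (425,325) and its tip at (313,370). Next I'll look from above with the wrist camera, first over the station and then over the pail.

```bash
python3 - <<'E'
from h import *
import pickle
s=bot.get_state();print(s["orientation"],s["t"])
bot.move_ptp([440,170,400],[np.pi,0,-np.pi/2])
m1=imaging.camera_model("wrist");a=imaging.capture("wrist")
bot.move_ptp([400,-250,330],[np.pi,0,-np.pi/2])
m2=imaging.camera_model("wrist");b=imaging.capture("wrist")
cv2.imwrite("pics/w1.png",a);cv2.imwrite("pics/w2.png",b);pickle.dump((m1,m2),open("m.pkl","wb"))
print(m1,m2,bot.get_state()["t"])
cv2.imwrite("pics/w12.png",np.vstack([cv2.resize(a,(400,300),interpolation=cv2.INTER_AREA),cv2.resize(b,(400,300),interpolation=cv2.INTER_AREA)]))
E
```

```text
[-3.14003894e+00 -2.24496134e-04  2.77978707e+00] 0.1
{'K': array([[284.40970899,   0.        , 260.65160107],
       [  0.        , 284.40970899, 195.66628663],
       [  0.        ,   0.        ,   1.        ]]), 'k1': -0.043092966231921305, 'position': array([439.36663341,  94.75053662, 543.93167833]), 'rotation': array([-2.99547457e-01, -6.09064896e-05, -3.14033287e+00])} {'K': array([[284.40970899,   0.        , 260.65160107],
       [  0.        , 284.40970899, 195.66628663],
       [  0.        ,   0.        ,   1.        ]]), 'k1': -0.043092966231921305, 'position': array([ 399.9018164 , -324.8504196 ,  474.31687905]), 'rotation': array([-2.99592254e-01,  7.12259471e-04, -3.13941624e+00])} 4.15
```

View pics/w1.png

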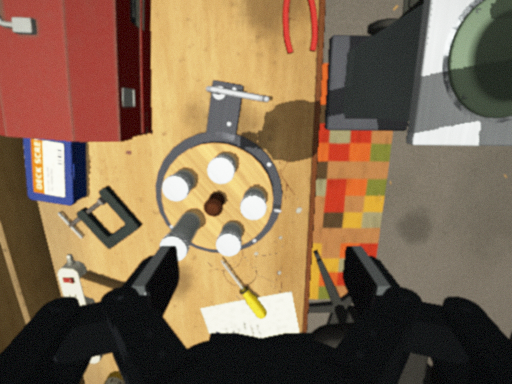

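View pics/w2.png

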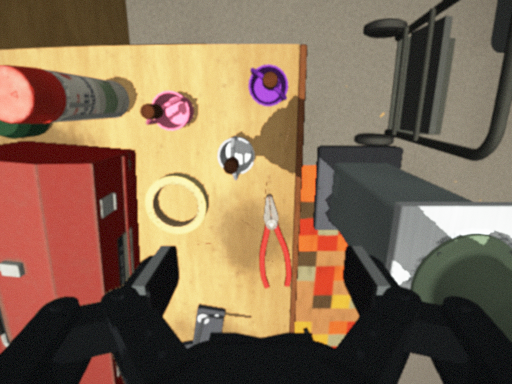

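w1 shows the station from above: hook bend at (210,90), tip at (270,99), knob at (215,205) and the tall lid at about (174,245). w2 shows the steel pail at (237,155) with its grip top at (231,165), the tape at (177,205), the pliers at (270,240), pink at (170,110) and purple at (268,85). Next I'll take the numbers, plus a closer view of the pail for the bail direction.

```bash
python3 - <<'E'
from h import *
import pickle
m1,m2=pickle.load(open("m.pkl","rb"))
a=cv2.imread("pics/w1.png");s=cv2.imread("pics/raw_scene.png")
def lids(im,m,roi):
    x0,y0,x1,y1=roi;h=cv2.cvtColor(im,cv2.COLOR_BGR2HSV)
    k=((h[...,2]>200)&(h[...,1]<40)).astype(np.uint8);q=np.zeros_like(k);q[y0:y1,x0:x1]=k[y0:y1,x0:x1]
    n,l,st,c=cv2.connectedComponentsWithStats(q)
    for i in range(1,n):
        if st[i,4]>40: print(c[i].round(1),st[i].tolist(),"z92",onplane(m,*c[i],92)[:2].round(1),"z147",onplane(m,*c[i],147)[:2].round(1))
lids(a,m1,(145,130,290,265));print();lids(s,"scene",(195,125,260,185))
for n,u,v,z in[("bend",210,90,126),("tip",270,99,142),("tipbase",268,99,126)]: print(n,onplane(m1,u,v,z).round(1))
# hook in scene crop
for n,u,v,z in[("foot",425,437,12),("bend",425,327,126),("tip",313,368,142)]: print(n,onplane("scene",190+u/6,125+v/6,z).round(1))
bot.move_ptp([435,-215,260],[np.pi,0,-np.pi/2])
m3=imaging.camera_model("wrist");b=imaging.capture("wrist");pickle.dump((m1,m2,m3),open("m.pkl","wb"));cv2.imwrite("pics/w3.png",b)
p=proj(m3,[[432,-260,100]])[0];print(p,bot.get_state()["t"])
x,y=(int(t) for t in p);x=max(x,50);y=max(y,50)
o=np.hstack([cv2.resize(a[75:145,190:290],(400,280),interpolation=cv2.INTER_CUBIC),cv2.resize(b[y-50:y+50,x-50:x+50],(400,400),interpolation=cv2.INTER_CUBIC)[:280]]) if 0 else np.vstack([np.pad(cv2.resize(a[75:125,190:290],(500,250),interpolation=cv2.INTER_CUBIC),((0,0),(0,0),(0,0))),cv2.resize(b[y-35:y+35,x-50:x+50],(500,350),interpolation=cv2.INTER_CUBIC)])
print("crop origin",x-50,y-35);cv2.imwrite("pics/c3.png",o)
E
```

```text
[220.2 170.3] [207, 158, 28, 26, 560] z92 [504.7 191.5] z147 [496.7 179.7]
[174.7 188.2] [162, 176, 26, 25, 512] z92 [581.5 221.5] z147 [564.2 206.1]
[252.7 207.3] [240, 196, 27, 24, 494] z92 [452.5 254.9] z147 [450.9 235.4]
[227.9 244.6] [216, 234, 25, 22, 431] z92 [496.8 324.5] z147 [489.8 296.5]
[175.2 245.6] [160, 237, 27, 24, 296] z92 [590.1 326.9] z147 [571.8 298.6]

[225. 135.] [220, 132, 11, 7, 64] z92 [619.7 350.8] z147 [577.2 304.5]
[208.  153.9] [203, 151, 11, 7, 65] z92 [497.6 323.1] z147 [461.5 278.3]
[242.1 154.7] [237, 151, 11, 8, 67] z92 [582.  221.1] z147 [541.5 181.7]
[212.  168.5] [207, 165, 11, 8, 74] z92 [453.2 255.4] z147 [419.5 214.1]
[234.1 169.4] [229, 166, 12, 8, 74] z92 [504.8 190.1] z147 [468.3 152.3]
bend [509.7  70.3 126. ]
tip [426.8  82.8 142. ]
tipbase [429.1  82.3 126. ]
foot [517.6  68.1  12. ]
bend [509.2  62.6 126. ]
tip [432.2  80.3 142. ]
[262.97931721 137.09319825] 4.6333
crop origin 212 102
```

View pics/c3.png

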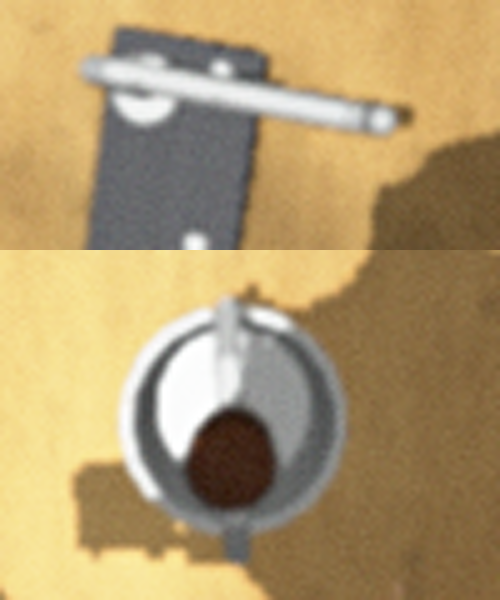

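c3, upper: the hook's arm runs from the bend at (90,68) to the tip at (383,122), slightly off world x. Lower: the pail's bail lugs are at (228,300) and (238,555) with the grip top at (232,458), so the bail plane lies nearly along world y. Now I'll fit the station.

```bash
python3 - <<'E'
from h import *
import pickle
from scipy.optimize import least_squares
m1,m2,m3=pickle.load(open("m.pkl","rb"))
L=np.array([(504.75,190.8),(581.8,221.3),(452.9,255.2),(497.2,323.8)])
f=lambda p:np.hypot(*(L-p[:2]).T)-70
r=least_squares(f,[520,258]);C=r.x;print("C",C,f(C)); ang=np.arctan2(*(L-C).T[::-1]);print(np.degrees(ang), "tall",np.degrees(np.arctan2(303-C[1],574.8-C[0])))
q=lambda u,v:(190+u/5,75+v/5)
d=lambda A,B:np.degrees(np.arctan2(*(np.array(B)-A)[:2][::-1]))
b,t=onplane(m1,*q(90,68),126),onplane(m1,*q(360,117),126);print("hook",b,t,onplane(m1,*q(383,122),142),d(t,b))
for A,B in[((118,30),(95,245)),((268,50),(240,245)),((118,30),(268,50))]:
  x,y=onplane(m1,*q(*A),12),onplane(m1,*q(*B),12);print("edge",x,y,d(x,y))
print("foot",onplane(m1,*q(143,95),14))
q3=lambda u,v:(212+u/5,102+(v-250)/5)
print("lugs",onplane(m3,*q3(228,312),50),onplane(m3,*q3(238,545),50),"grip",onplane(m3,*q3(232,458),136),"rim",onplane(m3,*q3(232,417),50))
# fin crop from w1 + scene
a=cv2.imread("pics/w1.png");s=cv2.imread("pics/raw_scene.png")
for y in(-.1,-.17):
  P=[*(C-116*np.array([np.cos(y),np.sin(y)])),38];print(proj(m1,P),proj("scene",P))
o=np.hstack([cv2.resize(a[170:250,230:295],None,fx=6,fy=6,interpolation=cv2.INTER_CUBIC),cv2.resize(s[160:200,190:225],None,fx=11,fy=12,interpolation=cv2.INTER_CUBIC)])
print(o.shape);cv2.imwrite("pics/c4.png",o)
E
```

```text
C [522.68297636 258.56891558] [ 0.10148044 -0.11584906 -0.13575033  0.0319674 ]
[-104.82185446  -32.22840208 -177.23607526  111.33844743] tall 40.448433442256096
hook [512.41944824  68.45668106 126.        ] [437.47344609  81.56076808 126.        ] [431.35478099  83.34149916 142.        ] -9.917742027374445
edge [521.90582857  48.67516349  12.        ] [533.47084415 122.39762994  12.        ] 81.08453668161728
edge [469.36201908  55.44097504  12.        ] [480.55330294 122.47932712  12.        ] 80.5225228979309
edge [521.90582857  48.67516349  12.        ] [469.36201908  55.44097504  12.        ] 172.6626746443834
foot [513.65330759  70.53286869  14.        ]
lugs [ 438.13569806 -282.05742658   50.        ] [ 435.58539076 -225.5180678    50.        ] grip [ 436.58858901 -257.46905158  136.        ] rim [ 437.13800418 -257.18569517   50.        ]
[[277.57556307 205.40665736]] [[201.80812968 182.98512198]]
[[276.91686074 209.42830442]] [[200.5694948  181.77704305]]
(480, 775, 3)
```

View pics/c4.png

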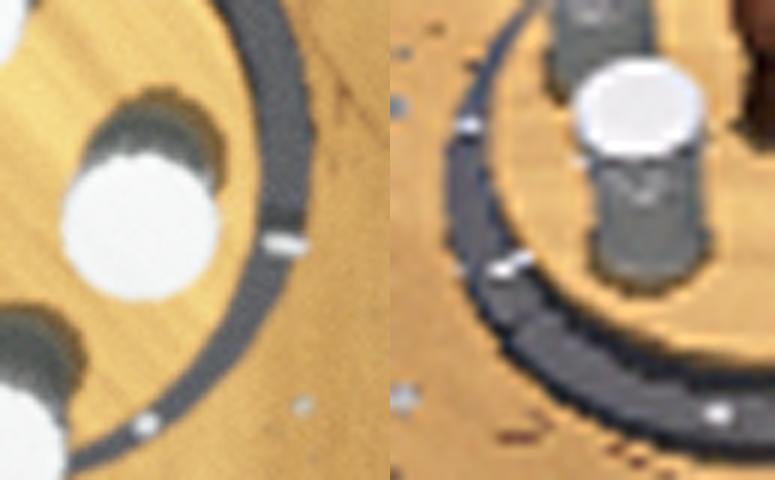

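The station is at (522.7,258.6) with yaw about −0.168, where hook, arm edges and fin at (277,210) all agree. The tall jar sits at 39.3° and must turn +131° to 170.4°. The lids fit a 70 mm circle to within 0.15 mm and the lugs are 57 mm apart, so the sizes check out. Now I'll grasp the pail and bring it to the hook.

```bash
cat >> h.py <<'E'
C=np.array([522.7,258.6]); YAW=-0.168; U=-np.array([np.cos(YAW),np.sin(YAW)]); POST=np.array([512.5,69.6])
def st():
    s=bot.get_state(); return {k:np.round(s[k],3).tolist() for k in("t","tcp_pos","orientation","contact_force","opening","gripper_force")}
E
python3 - <<'E'
from h import *
g=[437,-257.4]; y=0.045
if np.ptp([0]) : pass
print(solve_ik([*g,200],[np.pi,0,y]),solve_ik([*g,200],[np.pi,0,y-np.pi]))
bot.move_ptp([*g,200],[np.pi,0,y])
bot.movel([*g,105],threshold=8);print(st())
bot.grip(0.0,40);print(st())
bot.movel([*g,275],max_speed=120);print(st())
p=POST+140*U
bot.move_ptp([*p,275],[np.pi,0,YAW])
bot.movel([*p,58+105],max_speed=120);print(st())
for n in("side","scene"):
  cv2.imwrite(f"pics/ins_{n}.png",imaging.capture(n))
o=[]
for n in("side","scene"):
  im=cv2.imread(f"pics/ins_{n}.png");c=proj(n,[450,80,110])[0].astype(int)
  o.append(cv2.resize(im[c[1]-50:c[1]+50,c[0]-50:c[0]+50],(400,400),interpolation=cv2.INTER_CUBIC))
cv2.imwrite("pics/ins.png",np.hstack(o))
E
```

```text
[-0.67793646  0.2719607  -0.35289323  0.94594239  0.          2.41865619] [-0.67793646  0.2719607  -0.35289323  0.94594239  0.         -0.72293646]
{'t': 9.225, 'tcp_pos': [437.454, -257.731, 105.595], 'orientation': [3.141, -0.001, 0.045], 'contact_force': [-0.084, -0.023, 0.219], 'opening': 0.998, 'gripper_force': 0.0}
{'t': 9.85, 'tcp_pos': [437.187, -257.205, 105.325], 'orientation': [-3.141, -0.001, 0.045], 'contact_force': [-1.009, 2.111, 5.251], 'opening': 0.196, 'gripper_force': 39.033}
{'t': 11.417, 'tcp_pos': [436.624, -257.136, 274.257], 'orientation': [-3.141, 0.001, 0.045], 'contact_force': [0.14, 0.335, -0.594], 'opening': 0.195, 'gripper_force': 38.998}
{'t': 16.9, 'tcp_pos': [374.997, 93.048, 163.527], 'orientation': [-3.141, -0.001, -0.168], 'contact_force': [-0.159, -0.135, -0.444], 'opening': 0.198, 'gripper_force': 38.983}
```

View pics/ins.png

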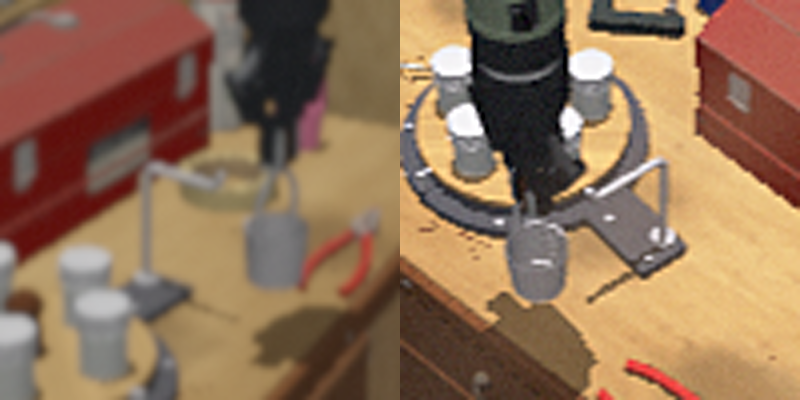

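The pail hangs upright in the gripper, and the hook tip (crop 215,182) points at the middle of the bail opening (280,195). I'll thread it on and lower it.

```bash
python3 - <<'E'
from h import *
p=POST+50*U
print(bot.movel([*p,163],max_speed=60,threshold=5),st())
if np.hypot(*(np.array(bot.get_state()["tcp_pos"][:2])-p))<3:
  print(bot.movel([*p,133],max_speed=20,threshold=3),st())
o=[]
for n in("side","scene"):
  im=imaging.capture(n);c=proj(n,[460,80,110])[0].astype(int)
  o.append(cv2.resize(im[c[1]-35:c[1]+35,c[0]-35:c[0]+35],(400,400),interpolation=cv2.INTER_CUBIC))
cv2.imwrite("pics/hung.png",np.hstack(o))
E
```

```text
False {'t': 18.65, 'tcp_pos': [462.843, 78.043, 162.999], 'orientation': [3.142, 0.0, -0.168], 'contact_force': [-0.013, 0.071, -0.592], 'opening': 0.197, 'gripper_force': 38.984}
True {'t': 19.767, 'tcp_pos': [463.195, 78.026, 138.463], 'orientation': [-3.141, 0.0, -0.168], 'contact_force': [-0.3, 0.154, 3.638], 'opening': 0.196, 'gripper_force': 39.83}
```

View pics/hung.png

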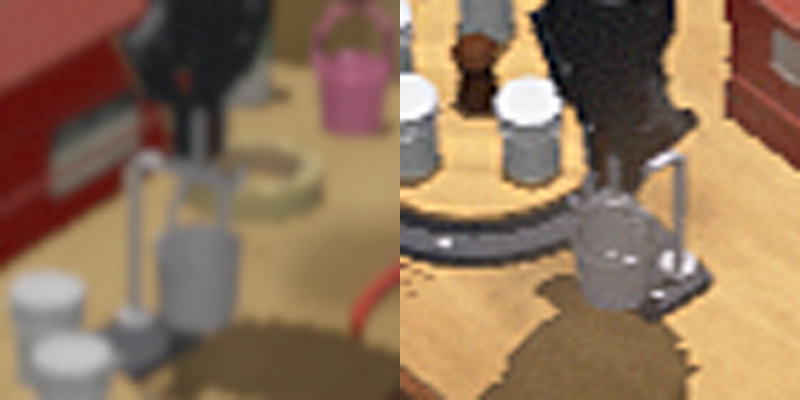

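The bail met the arm at TCP z = 138.5 (138 expected), between tip and post, as both views show. I'll release, retreat, and check the pail and the jar angle.

```bash
python3 - <<'E'
from h import *
import pickle
bot.grip(0.5,20);print(st())
p=POST+50*U
bot.movel([*p,200],max_speed=60);bot.movel([*p,300],max_speed=150)
bot.move_ptp([440,170,400],[np.pi,0,-np.pi/2]); 
m=imaging.camera_model("wrist");w=imaging.capture("wrist");cv2.imwrite("pics/w5.png",w)
h=cv2.cvtColor(w,cv2.COLOR_BGR2HSV);k=((h[...,2]>200)&(h[...,1]<40)).astype(np.uint8);k[:125]=0;k[262:]=0;k[:,:145]=0;k[:,290:]=0
n,l,s,c=cv2.connectedComponentsWithStats(k)
for i in range(1,n):
  if s[i,4]>250:
    q=onplane(m,*c[i],92)[:2]-C;print(np.hypot(*q),np.degrees(np.arctan2(q[1],q[0])))
print(st()["t"])
im=imaging.capture("side");c=proj("side",[460,80,110])[0].astype(int)
o=[cv2.resize(im[c[1]-35:c[1]+35,c[0]-35:c[0]+35],(400,400),interpolation=cv2.INTER_CUBIC),cv2.resize(w[60:160,190:290],(400,400),interpolation=cv2.INTER_CUBIC)]
cv2.imwrite("pics/rel.png",np.hstack(o))
E
```

```text
{'t': 20.233, 'tcp_pos': [461.97, 77.998, 137.541], 'orientation': [3.141, 0.003, -0.168], 'contact_force': [-0.201, -0.043, 0.07], 'opening': 0.498, 'gripper_force': 0.0}
69.72407438786806 -104.88170950162889
69.59843407118501 -32.24132104196836
70.27464189063272 -176.7435849824041
72.26569786443824 114.38907875386913
104.19781967879669 45.707589701365144
23.708
```

View pics/rel.png

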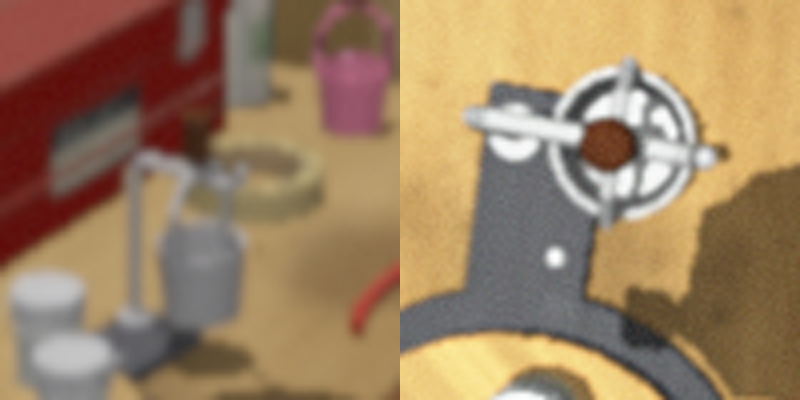

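The pail hangs on the arm between bend and tip with its bail across the hook, and the table has not moved. Now the jar: I'll grip it tangentially, swing it through 131° and check the angle while holding.

```bash
python3 - <<'E'
from h import *
pos=lambda t:C+70*np.array([np.cos(t),np.sin(t)])
t0=np.radians(39.3);t1=np.pi+YAW
ori=lambda t:[np.pi,0,(-2.456+(t-t0)+np.pi)%(2*np.pi)-np.pi]
bot.grip(1.0,50)
bot.move_ptp([*pos(t0),230],ori(t0));print(bot.get_state()["qpos"])
hit=bot.movel([*pos(t0),118],max_speed=100,threshold=8);print(hit,st())
assert not hit
bot.grip(0.0,50);print(st())
for t in np.linspace(t0,t1,14)[1:]:
  bot.movel([*pos(t),118],ori(t),max_speed=45)
  f=bot.get_state()["contact_force"]
  if np.linalg.norm(f)>40: print("force",t,f);break
print(st(),bot.get_state()["qpos"])
bot.dwell(.3)
a=imaging.capture("scene");b=imaging.capture("side");cv2.imwrite("pics/fin_scene.png",a);cv2.imwrite("pics/fin_side.png",b)
o=[]
for n,im in(("side",b),("scene",a)):
  c=proj(n,[490,190,60])[0].astype(int)
  o.append(cv2.resize(im[c[1]-50:c[1]+50,c[0]-50:c[0]+50],(400,400),interpolation=cv2.INTER_CUBIC))
cv2.imwrite("pics/fin.png",np.hstack(o))
h=cv2.cvtColor(a,cv2.COLOR_BGR2HSV);k=((h[...,2]>190)&(h[...,1]<45)).astype(np.uint8);k[:125]=0;k[190:]=0;k[:,:195]=0;k[:,262:]=0
n,l,s,c=cv2.connectedComponentsWithStats(k)
for i in range(1,n):
  if s[i,4]>25:
    q=onplane("scene",*c[i],92)[:2]-C;print(c[i],s[i,4],np.hypot(*q),np.degrees(np.arctan2(q[1],q[0])))
print("want shorts at",[(np.degrees(t1)+72*j+180)%360-180 for j in(1,2,3,4)])
E
```

```text
[ 3.70207115e-01  5.18664513e-01  1.02816977e-01  1.15462626e+00
 -1.78420391e-04 -3.16216398e-01]
False {'t': 26.525, 'tcp_pos': [577.418, 303.159, 118.81], 'orientation': [-3.141, 0.001, -2.456], 'contact_force': [0.545, -0.5, 0.472], 'opening': 1.002, 'gripper_force': 0.0}
{'t': 27.0, 'tcp_pos': [576.926, 303.301, 118.748], 'orientation': [3.141, 0.001, -2.456], 'contact_force': [-1.907, -0.183, 4.783], 'opening': 0.495, 'gripper_force': 50.729}
{'t': 32.525, 'tcp_pos': [453.988, 270.96, 118.681], 'orientation': [-3.14, -0.0, -0.169], 'contact_force': [-4.089, 3.003, 7.484], 'opening': 0.498, 'gripper_force': 50.987} [ 3.97520791e-01  3.91308585e-01 -4.10757557e-01  7.67524252e-01
  1.57239808e-03 -2.57502921e+00]
[230.046875 146.046875] 64 70.90851264948122 26.412058164520417
[242.75       157.54166667] 72 70.20531015575011 -45.153312764427966
[230.11842105 170.55263158] 76 69.18704082521478 -117.65995782877278
want shorts at [np.float64(-117.62569095819788), np.float64(-45.62569095819788), np.float64(26.37430904180212), np.float64(98.37430904180212)]
```

View pics/fin.png

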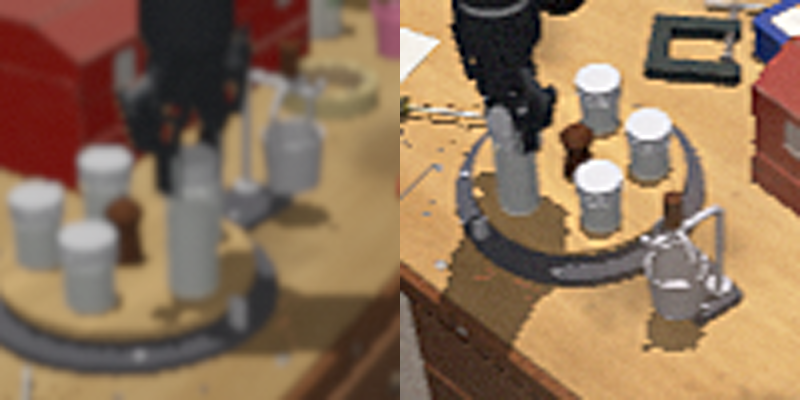

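The tall jar stands at the front behind the pointer. The short jars read 26.4°, −45.2° and −117.7° against 26.4°, −45.6° and −117.6° wanted. The pail still hangs on the hook, and the gripper holds the jar at 51 N. Handing in.

```bash
python3 -c "
from bench import bot
print(bot.sign_off())"
```

```text
the job is handed in; nothing more can be done
None
```

I've handed in the job: the steel pail hangs released on the hook, and the gripper is still holding the tall jar at the front, within about 1° of the pointer by my camera measurements.

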